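# Spin three castors by hand and reject the one whose bearing drags

### The job

Three castors off an amplifier case stand upside down on the work mat, and one of them has a tight bearing. Lay a light fingertip on each wheel in turn and roll it round one way by a good eighth of a turn or more, feeling for drag, and do all three; press no harder than a light touch. Then set the one that drags down in the grey tray, standing on its plate, and leave the other two standing where they are and everything else alone.

Things in the scene. Friction and masses are not known exactly. Their poses are not given: they have to be found in the camera images.
- mat: Mustard work mat, 320 x 500 x 3 mm, fixed; origin at the centre of its underside, x along its short side, away from the robot, z up. Three castors that look alike stand on it at spot_1 to spot_3, in a different order each time; only the spots' poses are given. The rules call them castor_a, castor_b (the one that drags) and castor_c, their wheels wheel_a to wheel_c.
- spot_1 (a point): Left (+y) castor's place: point on the mat's top surface, axes as the mat's. A castor's plate is centred within 3 mm of its spot in x and in y, its long side (rolling direction) along the spot's x and its axle along y within 0.06 rad. Plate 105 x 80 x 4 mm, flat on the mat; 0.53 kg, centre of mass 30 mm up.
- spot_2 (a point): Middle castor's place, as spot_1. Above the plate: a steel fork, two legs 40 mm over the outsides, ending 78 mm above the mat; in it a rubber-tyred wheel 75 mm across, 25 mm wide, flat-sided, axle 62.5 mm and top 100 mm above the mat. Grip the castor across the wheel's top 22 mm, clear of the fork, or across the axle's bolt head and nut (48 mm over the two, 13 mm in diameter); high up, a side push tips it.
- spot_3 (a point): Right (-y) castor's place, as spot_1. Feel: grippy rubber tyre; on its rubber-bushed axle the wheel sinks about 1 mm per 3 N pressed. A good wheel turns with under 0.1 N at the tread and runs on a little when let go; the tight one needs about 3 N, both ways, all the way round, and stops at once. 6 to 9 N of fingertip pressure turns it without slip; over 13 N is leaning on it. A sideways push over 5 N may slide the castor.
- tray: Open grey plastic tray for rejects, 200 (x) x 150 (y) x 45 mm high, walls and floor 5 mm, fixed; origin at the centre of its underside. Left or right of the mat.
- neck_rest: Bystander: maple neck rest with a cork saddle, 65 x 150 x 74 mm, loose, on the side of the mat opposite the tray; origin at the centre of its underside.
- pliers: Bystander: pliers with yellow grips, 170 mm long and 11 mm thick, lying at the far side of the mat; origin about the middle, on the underside.
- screwdriver: Bystander: screwdriver lying at the far side of the mat, about 200 mm long.
- grease_jar: Bystander: grease jar, 60 mm across and 55 mm tall, standing at the far left corner of the mat; origin at the centre of its underside.
Mind the look-alikes: they are no part of the job. Several things look just like the tray: the one meant starts farthest to the robot's right.

How it is judged:
By the outcome, as a careful person would: the job done as asked, in the order asked, and still so for the second after the job is handed in, with the robot touching nothing.
It also fails if it takes over 72 s, if anything falls off the work surface, if the arm or the gripper's body presses on something with over 40 N, if the wrist force passes 120 N, or if a joint passes its speed limit or range.

### The arm

A 7-joint arm with a two-finger parallel gripper is mounted at the origin on the work surface. World frame = base frame: x ahead of the robot, y to its left, z up, the work surface at z = 0. Lengths are in m, angles in rad, forces in N, time in s.
With the tool pointing down it reaches from about 0.425 to 0.875 m from the base axis. Payload 8.4 kg.
Tool frame: the origin (TCP) lies midway between the tips of the shut fingers; the grasp point (between the pads) lies 19 mm behind it; y points along the fingers, x is the direction in which the jaws open and shut, and the axes are right-handed (so a half turn about y gives the same grasp; the last joint's range is limited). The gripper opens to 87 mm and grips with 3 to 60 N. Pads are 19 mm wide; open, the fingers measure 117 mm over their backs; the gripper's body (75 mm by 190 mm) begins 51 mm behind the grasp point.
Start: joints at [-1.269, 0.333, 0.04, 1.465, -0.013, 1.343, -0.059], TCP at [0.254, 0.598, 0.223] pointing down, gripper open.
Joint ranges: [-2.58, 2.58], [-0.38, 2.09], [-1.3, 1.39], [0.25, 2.4], [-1.5, 4.64], [0.08, 2.09], [-2.65, 2.65]. Speed limits (rad/s): [2.22, 2.22, 2.79, 2.79, 3.14, 3.14, 3.14].

### API

Orientations are given as a rotation vector (axis times angle).
In Python, from station import state, camera, camera_params, close_job gives the robot as it stands.
- The arm moves only by the shell command python3 -m pendant 'ROWS' [FORCE]. ROWS is JSON, a list of rows, each a list of 3 entries, a list of its own where there are three numbers: the shift along the tool's x, y, z in cm, then the turn, a rotation vector about the tool's x, y, z in rad, then the finger opening in cm, from 0 to 8.7. A call has 1 to 10 rows; each row shifts and turns the pose as measured when the row begins, along the tool's axes as they then stand; what a row does not reach is not made up. A row lasts 1/12 s, in which the tool goes at most 41.7 mm and 7.16 degrees, less where a joint would pass 70% of its speed; a pose out of reach is approached as far as the arm can. A call with a gripper value outside its range is refused whole. The fingers move at their own pace and stop on an object; FORCE is the grip in N (left out, the last holds). Time passes only in rows, so rows that do not move let the fingers close. It gives the time, the measured TCP pose, the force and the opening at its end, in the units of the state.
- state(): the state, without advancing time (a new reading comes with each control period).
- camera(name): name is "scene" or "top" or "wrist"; returns the picture (384x512x3 uint8, red, green, blue); there is no depth.
- camera_params(name): a dict with "fov_y" (degrees; the focal length in pixels is half the picture's height over the tangent of half this angle, whatever the lens; pixels are square), "cx", "cy" (the principal point, pixels), "k1" (the pictures are not rectified: a ray, as slopes to the right and down, at radius r is drawn at 1 + k1 r^2 times it, then the intrinsics apply), "R" (3x3) and "t" (3): a world point X has camera coordinates R X + t. Camera axes: x right, y down, z forward; pixel columns grow to the right and rows downward; lengths in m; the calibration is good to about 2 mm. A picture is of the moment at which its call begins: read the wrist's pose just before it. camera_params takes no time and is no camera call; for the wrist camera it gives the pose at the moment of the call.
- close_job(): hands the job in, once; it reports no verdict.
The state is a dict: "clock": time; "joint_pos": joint angles; "qd": joint speeds; "joint_torque": joint torques, N m; "ee_pos": TCP position; "tool_rot": TCP orientation; "ft_force": force on the tool from outside, world axes, zero at the start; "wrist_torque": the same for the moment, N m; "gripper_width": finger opening in m.
Only numpy, scipy, OpenCV 4.12 (cv2) and the standard library are available. Lean on these libraries where they do the work, as an engineer would, in place of code of your own. Each camera call takes 0.05 s, during which the arm holds its last target.

## Working session

There is one attempt and no reset: what is moved stays moved. The work goes in short steps, Python scripts to look and compute and a shell command to move; the robot and the scene stay as the last step left them, time stands still between calls to the robot, and variables do not carry over. Pictures are saved under pics/ and viewed, and the job is handed in when it is done.

```bash
ls; mkdir -p pics
python3 - <<'E'
from station import state,camera,camera_params
import cv2
s=state();print(s)
for n in("scene","top","wrist"):
    p=camera_params(n);print(n,p)
    cv2.imwrite(f"pics/{n}0.png",camera(n)[:,:,::-1])
E
```

```text
pics
{'clock': 0.0, 'joint_pos': array([-1.269209  ,  0.33394538,  0.03990171,  1.46629103, -0.01338381,
        1.34330128, -0.05853281]), 'qd': array([-2.94549296e-05,  4.13228996e-05,  7.50034307e-04, -8.29294731e-04,
       -1.05348967e-03,  9.36081710e-04,  3.75042289e-04]), 'joint_torque': array([-2.58257760e-04, -6.56340194e+01,  1.33480232e+00, -4.03800702e+01,
       -5.96900750e-02,  4.46951576e-02,  1.41696373e-04]), 'ee_pos': array([0.25345514, 0.59802654, 0.22162772]), 'tool_rot': array([-1.37365097, -0.90810598,  0.91027588]), 'ft_force': array([ 0.02456743, -0.740154  , -0.46419225]), 'wrist_torque': array([-0.00747384,  0.02238056, -0.0057491 ]), 'gripper_width': 0.08718434743081349}
scene {'fov_y': 50.441123098253364, 'cx': 260.6841574098349, 'cy': 191.58115084245867, 'k1': -0.028422066589283822, 'R': array([[-0.75711071,  0.65299462,  0.01952945],
       [ 0.39274831,  0.47885137, -0.78514338],
       [-0.52204611, -0.5867703 , -0.61900603]]), 't': array([ 0.39376519, -0.14537398,  1.52799405])}
top {'fov_y': 54.27039664180265, 'cx': 252.94345058386978, 'cy': 196.08297294601843, 'k1': -0.023072441303616065, 'R': array([[-0.01314986, -0.99987929,  0.00827515],
       [-0.995198  ,  0.01228462, -0.09710838],
       [ 0.096995  , -0.00951237, -0.99523941]]), 't': array([0.00193538, 0.50842974, 1.073193  ])}
wrist {'fov_y': 71.05081396013726, 'cx': 251.47409901549253, 'cy': 195.4641047566113, 'k1': -0.009797696724462205, 'R': array([[ 3.90774665e-01,  9.20486346e-01, -2.21709457e-04],
       [ 8.87670909e-01, -3.76779745e-01,  2.64721329e-01],
       [ 2.43588833e-01, -1.03643193e-01, -9.64324929e-01]]), 't': array([-0.6506884 , -0.0320864 ,  0.38980546])}
```

View pics/scene0.png

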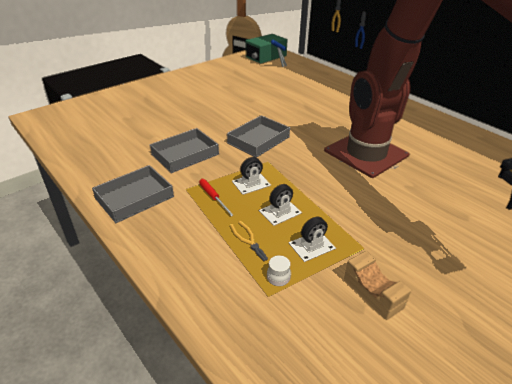

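View pics/top0.png

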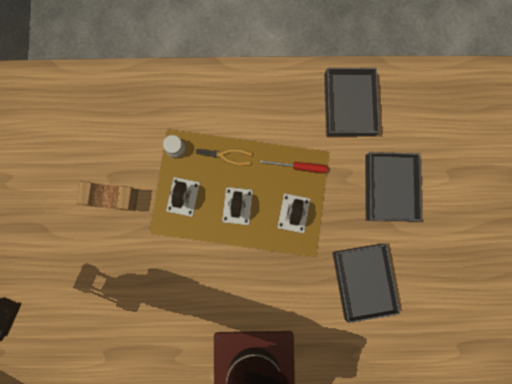

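View pics/wrist0.png

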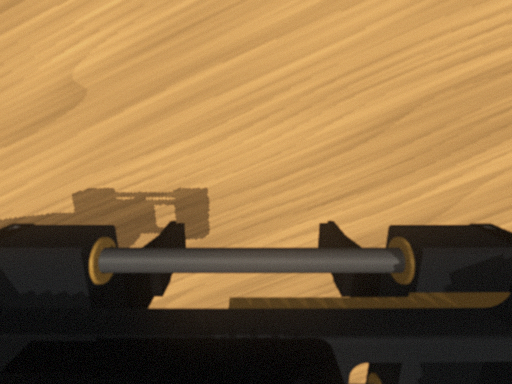

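```bash
cat > h.py <<'E'
import numpy as np,cv2
from station import state,camera,camera_params
from scipy.spatial.transform import Rotation as Rn
def cam(n):
    p=camera_params(n);f=192/np.tan(np.radians(p['fov_y']/2))
    return p,f
def ray(n,uv,p=None):
    p=p or camera_params(n);f=192/np.tan(np.radians(p['fov_y']/2))
    d=np.array([(uv[0]-p['cx'])/f,(uv[1]-p['cy'])/f]);s=d.copy()
    for _ in range(20): s=d/(1+p['k1']*(s@s))
    R=np.array(p['R']);t=np.array(p['t'])
    return -R.T@t,R.T@np.array([s[0],s[1],1])
def onz(n,uv,z,p=None):
    o,d=ray(n,uv,p);return o+d*(z-o[2])/d[2]
def proj(n,X,p=None):
    p=p or camera_params(n);f=192/np.tan(np.radians(p['fov_y']/2))
    c=np.array(p['R'])@X+p['t'];s=c[:2]/c[2];s=s*(1+p['k1']*(s@s));return s*f+[p['cx'],p['cy']]
def st():
    s=state();R=Rn.from_rotvec(s['tool_rot']).as_matrix()
    return s,R
E
python3 - <<'E'
from h import *
im=cv2.imread('pics/top0.png');hsv=cv2.cvtColor(im,cv2.COLOR_BGR2HSV)
# mat
m=cv2.inRange(hsv,(18,170,70),(30,255,200));m=cv2.morphologyEx(m,cv2.MORPH_CLOSE,np.ones((25,25)));m=cv2.morphologyEx(m,cv2.MORPH_OPEN,np.ones((9,9)))
c=max(cv2.findContours(m,0,1)[0],key=cv2.contourArea)
b=cv2.boxPoints(cv2.minAreaRect(c));print('mat px',b.round(0).tolist());print([onz('top',q,.003)[:2].round(3).tolist() for q in b])
# plates
w=cv2.inRange(hsv,(0,0,150),(180,60,255));k=cv2.inRange(hsv,(0,0,0),(180,255,75))
for (x0,y0,x1,y1) in [(160,170,206,222),(216,180,258,230),(272,188,316,238)]:
    q=np.zeros_like(w);q[y0:y1,x0:x1]=w[y0:y1,x0:x1]
    pts=cv2.findNonZero(q);r=cv2.minAreaRect(pts);bb=cv2.boxPoints(r)
    P=np.array([onz('top',v,.007)[:2] for v in bb])
    print('plate',r[0],P.mean(0).round(4),[ (round(float(np.linalg.norm(P[i]-P[i-1])),3),np.round(np.arctan2(*(P[i]-P[i-1])[::-1]),3)) for i in range(4)])
# trays
d=cv2.inRange(im,(0,0,0),(95,95,95))
for n,(x0,y0,x1,y1) in {'far':(318,60,386,142),'mid':(360,146,428,228),'near':(328,238,404,326)}.items():
    q=np.zeros_like(d);q[y0:y1,x0:x1]=(im[y0:y1,x0:x1].max(2)<95)*255
    q=cv2.morphologyEx(q,cv2.MORPH_OPEN,np.ones((3,3)))
    r=cv2.minAreaRect(cv2.findNonZero(q));bb=cv2.boxPoints(r);P=np.array([onz('top',v,.045)[:2] for v in bb])
    print(n,r,P.mean(0).round(3),P.round(3).tolist())
big=cv2.resize(im[130:260,140:430],None,fx=2.7,fy=2.7,interpolation=cv2.INTER_CUBIC);cv2.imwrite('pics/crop1.png',big)
E
```

```text
mat px [[151.0, 232.0], [166.0, 129.0], [330.0, 152.0], [315.0, 255.0]]
[[0.407, 0.297], [0.718, 0.257], [0.64, -0.239], [0.332, -0.185]]
plate (182.12371826171875, 196.31871032714844) [0.5123 0.206 ] [(0.078, np.float64(1.355)), (0.105, np.float64(-0.195)), (0.078, np.float64(-1.788)), (0.104, np.float64(2.94))]
plate (236.76829528808594, 205.58535766601562) [0.4826 0.0437] [(0.078, np.float64(1.448)), (0.105, np.float64(-0.116)), (0.079, np.float64(-1.694)), (0.105, np.float64(3.019))]
plate (293.1905517578125, 212.8169708251953) [ 0.459  -0.1236] [(0.078, np.float64(1.373)), (0.105, np.float64(-0.205)), (0.079, np.float64(-1.769)), (0.105, np.float64(2.93))]
far ((352.55303955078125, 102.14344787597656), (67.90016174316406, 55.003639221191406), 88.15238952636719) [ 0.784 -0.304] [[0.885, -0.222], [0.89, -0.388], [0.682, -0.384], [0.678, -0.221]]
mid ((393.5, 187.0), (68.0, 55.0), 90.0) [ 0.529 -0.413] [[0.629, -0.337], [0.627, -0.499], [0.428, -0.488], [0.431, -0.328]]
near ((366.4872741699219, 282.2262878417969), (72.24441528320312, 57.428531646728516), 80.21759033203125) [ 0.258 -0.323] [[0.345, -0.227], [0.37, -0.391], [0.171, -0.417], [0.147, -0.256]]
```

View pics/crop1.png

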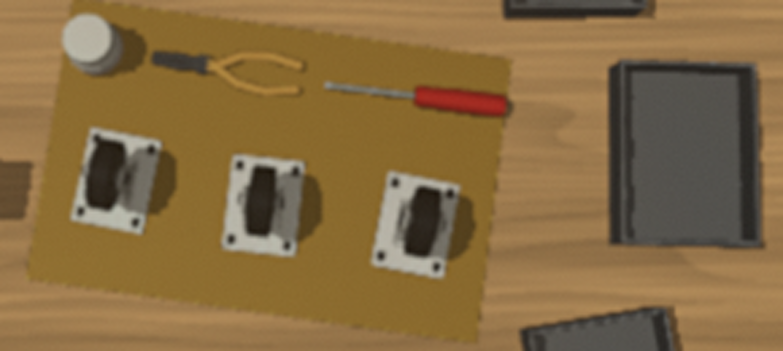

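Run:
```python
from h import *
im=cv2.imread('pics/top0.png')
for (x0,y0,x1,y1),pc in zip([(165,172,200,220),(220,182,254,228),(276,190,312,236)],[(.5123,.206),(.4826,.0437),(.459,-.1236)]):
    q=np.zeros(im.shape[:2],np.uint8);q[y0:y1,x0:x1]=(im[y0:y1,x0:x1].max(2)<60)*255
    n,l,S,C=cv2.connectedComponentsWithStats(q);i=1+S[1:,4].argmax()
    r=cv2.minAreaRect(cv2.findNonZero((l==i).astype(np.uint8)))
    bb=cv2.boxPoints(r);P=np.array([onz('top',v,.085)[:2] for v in bb])
    print(S[i],C[i].round(1),'ctr z.085',onz('top',r[0],.085).round(4),r,[(round(float(np.linalg.norm(P[i]-P[i-1])),3),np.round(np.arctan2(*(P[i]-P[i-1])[::-1]),3)) for i in range(4)])
    print(' expected px of top', proj('top',np.array([*pc,.09])).round(1), proj('scene',np.array([*pc,.103])).round(1))
s,R=st();print(R.round(3))
sc=cv2.imread('pics/scene0.png');cv2.imwrite('pics/crop2.png',cv2.resize(sc[140:270,220:345],None,fx=4,fy=4,interpolation=cv2.INTER_CUBIC))
```

```text
[172 181  14  26 251] [178.4 193.9] ctr z.085 [0.5111 0.2016 0.085 ] ((178.67027282714844, 193.921630859375), (11.281293869018555, 24.694076538085938), 8.972626686096191) [(0.031, np.float64(1.402)), (0.069, np.float64(-0.149)), (0.031, np.float64(-1.741)), (0.069, np.float64(2.99))]
 expected px of top [176.7 193.3] [314.6 219.5]
[231 192  11  25 218] [236.4 204. ] ctr z.085 [0.4811 0.0431 0.085 ] ((236.0, 204.0), (24.0, 10.0), 90.0) [(0.066, np.float64(-0.008)), (0.028, np.float64(-1.583)), (0.066, np.float64(3.132)), (0.028, np.float64(1.558))]
 expected px of top [235.7 203.3] [280.9 186.2]
[290 200  13  25 235] [296.4 211.8] ctr z.085 [ 0.4574 -0.1236  0.085 ] ((296.4880065917969, 211.81597900390625), (10.554241180419922, 24.507307052612305), 10.30484676361084) [(0.029, np.float64(1.378)), (0.068, np.float64(-0.203)), (0.029, np.float64(-1.764)), (0.068, np.float64(2.936))]
 expected px of top [296.7 211.1] [250.5 158.5]
[[ 0.39  -0.    -0.921]
 [ 0.921 -0.001  0.39 ]
 [-0.001 -1.    -0.   ]]
```

View pics/crop2.png

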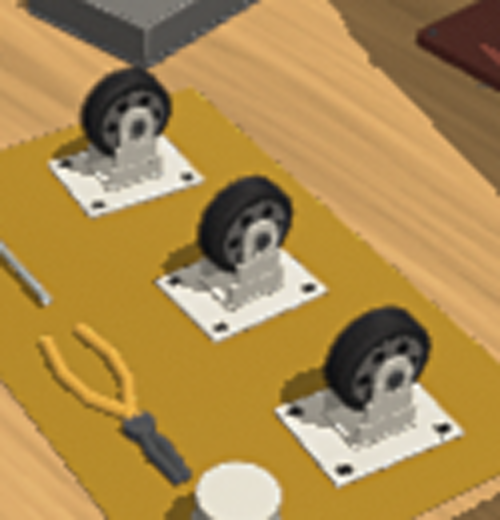

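```bash
python3 -m pendant '[[[0,0,0],[0,-0.123,0],0],[[0,0,0],[0,-0.123,0],0],[[-2.9,0,-2.47],[0,0,0],0],[[-2.9,0,-2.47],[0,0,0],0],[[-2.9,0,-2.47],[0,0,0],0],[[-2.9,0,-2.47],[0,0,0],0],[[-2.9,0,-2.47],[0,0,0],0],[[-2.9,0,-2.47],[0,0,0],0],[[-2.9,0,-2.47],[0,0,0],0],[[-2.9,0,-2.47],[0,0,0],0]]' 20
cat >> h.py <<'E'
def go(x,y,z,yaw=None):
    s,R=st();d=np.array([x,y,z])-s['ee_pos'];
    print('t',round(s['clock'],2),'pos',s['ee_pos'].round(4),'tool x',R[:,0].round(3),'y',R[:,1].round(3),'F',s['ft_force'].round(2),'w',round(s['gripper_width'],4))
    print('shift cm',(R.T@d*100).round(2))
    if yaw is not None:
        T=np.array([[-np.sin(yaw),0,-np.cos(yaw)],[np.cos(yaw),0,-np.sin(yaw)],[0,-1,0]])
        print('turn',Rn.from_matrix(R.T@T).as_rotvec().round(3))
E
python3 -c "
from h import *
go(.4924,.2079,.13,-.175)"
```

```text
clock: 0.98
ee_pos: [0.4135, 0.3373, 0.2167]
tool_rot: [-1.263, -1.11, 1.123]
ft_force: [0.6, 0.4, -0.5]
gripper_width: 0.0281
t 0.98 pos [0.4135 0.3373 0.2167] tool x [ 0.124  0.992 -0.005] y [-0.007 -0.004 -1.   ] F [ 0.63  0.42 -0.47] w 0.0281
shift cm [-11.81   8.66  -9.5 ]
turn [-0.007  0.05  -0.005]
```

```bash
python3 -m pendant '[[[-3,1,-2.4],[0,0.05,0],0],[[-3,1,-2.4],[0,0,0],0],[[-3,2,-2.4],[0,0,0],0],[[-2.8,2,-2.3],[0,0,0],0],[[0,2,0],[0,0,0],0],[[0,0,0],[0,0,0],0]]' 
python3 -c "
from h import *
go(.4924,.2079,.106,-.175)
cv2.imwrite('pics/scene1.png',cv2.resize(camera('scene')[120:280,200:400,::-1],None,fx=4,fy=3.7,interpolation=cv2.INTER_CUBIC))
cv2.imwrite('pics/w1.png',camera('wrist')[:,:,::-1])"
```

```text
clock: 1.48
ee_pos: [0.4929, 0.1924, 0.1376]
tool_rot: [-1.294, -1.065, 1.071]
ft_force: [-0.6, 0.3, -1.3]
gripper_width: 0.0007
t 1.48 pos [0.4929 0.1924 0.1376] tool x [ 0.189  0.982 -0.003] y [-0.002 -0.003 -1.   ] F [-0.63  0.34 -1.26] w 0.0007
shift cm [1.53 3.16 0.34]
turn [-0.002 -0.015 -0.003]
```

View pics/scene1.png

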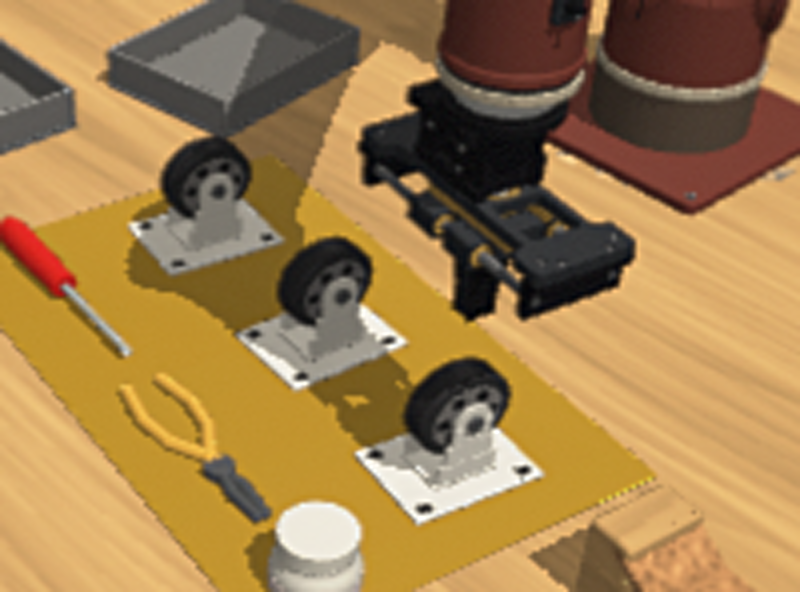

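View pics/w1.png

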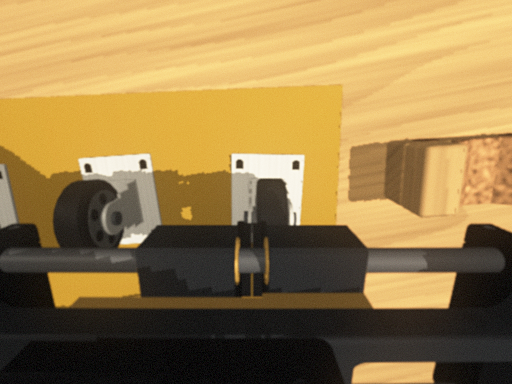

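```bash
python3 -m pendant '[[[1.5,1.5,0.3],[0,-0.01,0],0],[[0,0.8,0],[0,0,0],0],[[0,0,0],[0,0,0],0]]' 
python3 -c "
from h import *
go(.4924,.2079,.1015,-.175)"
```

```text
clock: 1.83
ee_pos: [0.4952, 0.2131, 0.1216]
tool_rot: [-1.289, -1.084, 1.075]
ft_force: [0.0, -0.0, -1.2]
gripper_width: 0.0002
t 1.83 pos [0.4952 0.2131 0.1216] tool x [0.174 0.985 0.003] y [ 0.005  0.003 -1.   ] F [ 0.05 -0.03 -1.2 ] w 0.0002
shift cm [-0.57  2.01  0.2 ]
turn [ 0.005 -0.     0.003]
```

```bash
python3 -m pendant '[[[-0.5,1.0,0.2],[0,0,0],0],[[0,0.4,0],[0,0,0],0],[[0,0,0],[0,0,0],0]]' 
python3 -c "
from h import *
go(.4924,.2079,.1015,-.175)"
```

```text
clock: 2.08
ee_pos: [0.4924, 0.2102, 0.1088]
tool_rot: [-1.287, -1.089, 1.075]
ft_force: [-0.2, 0.4, -0.4]
gripper_width: 0.0004
t 2.08 pos [0.4924 0.2102 0.1088] tool x [0.171 0.985 0.006] y [ 0.008  0.004 -1.   ] F [-0.16  0.44 -0.4 ] w 0.0004
shift cm [-0.23  0.73 -0.04]
turn [0.007 0.003 0.006]
```

```bash
python3 -m pendant '[[[-0.2,0.35,0],[0,0,0],0],[[0,0.15,0],[0,0,0],0]]'; python3 -m pendant '[[[0,0.15,0],[0,0,0],0]]' ; python3 -m pendant '[[[0,0.15,0],[0,0,0],0]]'
```

```text
clock: 2.25
ee_pos: [0.4922, 0.2079, 0.1042]
tool_rot: [-1.287, -1.09, 1.074]
ft_force: [0.4, -0.2, 0.1]
gripper_width: 0.0005
clock: 2.33
ee_pos: [0.4923, 0.2078, 0.1029]
tool_rot: [-1.287, -1.09, 1.074]
ft_force: [-0.6, -0.2, -0.6]
gripper_width: 0.0004
clock: 2.42
ee_pos: [0.4925, 0.2076, 0.1014]
tool_rot: [-1.288, -1.09, 1.073]
ft_force: [-0.2, 0.3, 1.6]
gripper_width: 0.0006
```

```bash
python3 -m pendant '[[[0,0.12,0],[0,0,0],0]]'; python3 -m pendant '[[[0,0.1,0],[0,0,0],0]]'
```

```text
clock: 2.5
ee_pos: [0.4927, 0.2076, 0.1004]
tool_rot: [-1.288, -1.09, 1.073]
ft_force: [-1.8, 0.2, 4.4]
gripper_width: 0.0003
clock: 2.58
ee_pos: [0.4929, 0.2077, 0.0998]
tool_rot: [-1.288, -1.091, 1.072]
ft_force: [-1.5, -1.4, 5.8]
gripper_width: 0.0005
```

```bash
python3 -m pendant '[[[0,-0.03,-0.35],[0,0,0],0],[[0,-0.03,-0.35],[0,0,0],0]]';python3 -m pendant '[[[0,-0.01,-0.35],[0,0,0],0]]'
```

```text
clock: 2.75
ee_pos: [0.4999, 0.2063, 0.1012]
tool_rot: [-1.288, -1.091, 1.072]
ft_force: [-0.9, -2.4, 6.6]
gripper_width: 0.0001
clock: 2.83
ee_pos: [0.5039, 0.2053, 0.1019]
tool_rot: [-1.288, -1.091, 1.072]
ft_force: [-2.0, -1.5, 5.4]
gripper_width: 0.0004
```

```bash
python3 -m pendant '[[[0,0,-0.35],[0,0,0],0]]'
```

```text
clock: 2.92
ee_pos: [0.508, 0.2045, 0.1023]
tool_rot: [-1.289, -1.091, 1.071]
ft_force: [-0.6, -2.1, 3.4]
gripper_width: 0.0003
```

```bash
python3 -m pendant '[[[0,0.07,-0.35],[0,0,0],0]]';python3 -m pendant '[[[0,0.05,-0.35],[0,0,0],0]]'
```

```text
clock: 3.0
ee_pos: [0.5121, 0.2036, 0.1021]
tool_rot: [-1.29, -1.092, 1.07]
ft_force: [-0.2, -1.6, 4.3]
gripper_width: 0.0003
clock: 3.08
ee_pos: [0.5161, 0.2027, 0.1018]
tool_rot: [-1.29, -1.092, 1.07]
ft_force: [0.1, -2.4, 5.3]
gripper_width: 0.0005
```

```bash
python3 -m pendant '[[[0,0.05,-0.35],[0,0,0],0]]';python3 -m pendant '[[[0,0.03,-0.35],[0,0,0],0]]'
```

```text
clock: 3.17
ee_pos: [0.5202, 0.2019, 0.1015]
tool_rot: [-1.29, -1.092, 1.069]
ft_force: [-0.5, -2.8, 5.4]
gripper_width: 0.0005
clock: 3.25
ee_pos: [0.5243, 0.2011, 0.1014]
tool_rot: [-1.291, -1.092, 1.069]
ft_force: [0.1, -2.1, 4.3]
gripper_width: 0.0005
```

```bash
python3 -m pendant '[[[0,0.08,-0.35],[0,0,0],0]]';python3 -m pendant '[[[0,0.09,-0.35],[0,0,0],0]]'
```

```text
clock: 3.33
ee_pos: [0.5285, 0.2002, 0.1009]
tool_rot: [-1.292, -1.093, 1.068]
ft_force: [0.9, -2.2, 3.5]
gripper_width: 0.0006
clock: 3.42
ee_pos: [0.5326, 0.1994, 0.1]
tool_rot: [-1.292, -1.093, 1.068]
ft_force: [-0.2, -1.0, 2.4]
gripper_width: 0.0004
```

```bash
python3 -m pendant '[[[0,0.1,-0.35],[0,0,0],0]]';python3 -m pendant '[[[0,0.1,-0.3],[0,0,0],0]]'
```

```text
clock: 3.5
ee_pos: [0.5366, 0.1985, 0.0989]
tool_rot: [-1.292, -1.093, 1.068]
ft_force: [0.2, -0.5, 1.2]
gripper_width: 0.0002
clock: 3.58
ee_pos: [0.5398, 0.198, 0.0975]
tool_rot: [-1.292, -1.092, 1.068]
ft_force: [-0.3, -0.7, 1.2]
gripper_width: 0.0006
```

```bash
python3 -m pendant '[[[0,-1.5,-0.5],[0,0,0],0],[[0,-1.5,0],[0,0,0],0],[[-3.2,0,1],[0,0.05,0],0],[[-3.2,0,1],[0,0,0],0],[[-3.2,0,1],[0,0,0],0],[[-3.2,0,1],[0,0,0],0],[[-2,0,0.8],[0,0,0],0],[[0,0,0],[0,0,0],0],[[0,0,0],[0,0,0],0]]'
python3 -c "
from h import *
go(.462,.0457,.108,-.125)"
```

```text
clock: 4.33
ee_pos: [0.4605, 0.0615, 0.1211]
tool_rot: [-1.304, -1.051, 1.037]
ft_force: [0.2, 0.3, 1.1]
gripper_width: 0.0006
t 4.33 pos [0.4605 0.0615 0.1211] tool x [0.22  0.976 0.008] y [ 0.006  0.007 -1.   ] F [0.2  0.28 1.14] w 0.0006
shift cm [-1.52  1.3  -0.49]
turn [ 0.004 -0.096  0.007]
```

```bash
python3 -m pendant '[[[-1.4,0.6,-0.4],[0,-0.096,0],0],[[0,0.5,0],[0,0,0],0],[[0,0,0],[0,0,0],0]]'
python3 -c "
from h import *
go(.462,.0457,.103,-.125)"
```

```text
clock: 4.58
ee_pos: [0.4621, 0.0492, 0.1094]
tool_rot: [-1.262, -1.127, 1.111]
ft_force: [-0.2, 1.4, -0.6]
gripper_width: 0.0004
t 4.58 pos [0.4621 0.0492 0.1094] tool x [0.121 0.993 0.008] y [ 0.006  0.008 -1.   ] F [-0.18  1.44 -0.63] w 0.0004
shift cm [-0.36  0.64 -0.03]
turn [0.005 0.003 0.008]
```

```bash
python3 -m pendant '[[[-0.3,0.4,0],[0,0,0],0],[[0,0.2,0],[0,0,0],0]]';python3 -m pendant '[[[0,0.15,0],[0,0,0],0]]';python3 -m pendant '[[[0,0.12,0],[0,0,0],0]]'
```

```text
clock: 4.75
ee_pos: [0.4624, 0.048, 0.1029]
tool_rot: [-1.263, -1.125, 1.11]
ft_force: [-0.8, -0.2, 0.2]
gripper_width: 0.0008
clock: 4.83
ee_pos: [0.4626, 0.0487, 0.1011]
tool_rot: [-1.263, -1.125, 1.11]
ft_force: [-1.4, -0.4, 2.4]
gripper_width: 0.0003
clock: 4.92
ee_pos: [0.4626, 0.0489, 0.0998]
tool_rot: [-1.263, -1.124, 1.11]
ft_force: [-2.1, -3.0, 5.4]
gripper_width: 0.0004
```

```bash
python3 -m pendant '[[[-0.05,0.06,0],[0,0,0],0]]';python3 -m pendant '[[[-0.02,-0.03,-0.3],[0,0,0],0]]'
```

```text
clock: 5.0
ee_pos: [0.4626, 0.0486, 0.0992]
tool_rot: [-1.263, -1.124, 1.11]
ft_force: [-3.0, -0.9, 6.7]
gripper_width: 0.0005
clock: 5.08
ee_pos: [0.4654, 0.0484, 0.0997]
tool_rot: [-1.263, -1.124, 1.11]
ft_force: [-1.9, -1.5, 7.4]
gripper_width: 0.0004
```

```bash
python3 -m pendant '[[[0,0,-0.3],[0,0,0],0]]';python3 -m pendant '[[[0,0,-0.3],[0,0,0],0]]'
```

```text
clock: 5.17
ee_pos: [0.4689, 0.0481, 0.1004]
tool_rot: [-1.264, -1.124, 1.109]
ft_force: [-2.3, -2.5, 7.4]
gripper_width: 0.0002
clock: 5.25
ee_pos: [0.4727, 0.0476, 0.1011]
tool_rot: [-1.265, -1.125, 1.109]
ft_force: [-0.9, -3.6, 6.7]
gripper_width: 0.0003
```

```bash
python3 -m pendant '[[[-0.05,0.05,-0.35],[0,0,0],0]]';python3 -m pendant '[[[-0.03,0.05,-0.35],[0,0,0],0]]'
```

```text
clock: 5.33
ee_pos: [0.477, 0.0468, 0.1014]
tool_rot: [-1.266, -1.126, 1.107]
ft_force: [-0.2, -0.4, 5.3]
gripper_width: 0.0001
clock: 5.42
ee_pos: [0.4815, 0.0463, 0.1016]
tool_rot: [-1.267, -1.127, 1.106]
ft_force: [-0.2, -1.2, 5.0]
gripper_width: 0.0004
```

```bash
python3 -m pendant '[[[0,0.05,-0.35],[0,0,0],0]]';python3 -m pendant '[[[0,0.04,-0.35],[0,0,0],0]]'
```

```text
clock: 5.5
ee_pos: [0.4859, 0.0459, 0.1019]
tool_rot: [-1.268, -1.128, 1.105]
ft_force: [-0.8, -2.3, 5.0]
gripper_width: 0.0002
clock: 5.58
ee_pos: [0.4902, 0.0453, 0.102]
tool_rot: [-1.269, -1.128, 1.104]
ft_force: [-0.5, -2.0, 3.5]
gripper_width: 0.0006
```

```bash
python3 -m pendant '[[[0,0.05,-0.35],[0,0,0],0]]';python3 -m pendant '[[[0,0.08,-0.35],[0,0,0],0]]'
```

```text
clock: 5.67
ee_pos: [0.4944, 0.0448, 0.1019]
tool_rot: [-1.27, -1.129, 1.103]
ft_force: [-0.1, -2.4, 4.4]
gripper_width: 0.0002
clock: 5.75
ee_pos: [0.4985, 0.0443, 0.1013]
tool_rot: [-1.27, -1.129, 1.103]
ft_force: [1.4, -1.9, 4.6]
gripper_width: 0.0003
```

```bash
python3 -m pendant '[[[0,0.1,-0.35],[0,0,0],0]]';python3 -m pendant '[[[0,0.12,-0.35],[0,0,0],0]]'
```

```text
clock: 5.83
ee_pos: [0.5027, 0.0438, 0.1005]
tool_rot: [-1.271, -1.13, 1.102]
ft_force: [0.2, -2.3, 2.6]
gripper_width: 0.0005
clock: 5.92
ee_pos: [0.5067, 0.0434, 0.0993]
tool_rot: [-1.271, -1.13, 1.102]
ft_force: [0.9, -1.2, 2.1]
gripper_width: 0.0005
```

```bash
python3 -m pendant '[[[0,-1.5,-0.5],[0,0,0],0],[[0,-1.5,0],[0,0.035,0],0],[[-3.2,0,1],[0,0.035,0],0],[[-3.2,0,1],[0,0,0],0],[[-3.2,0,1],[0,0,0],0],[[-3.2,0,1],[0,0,0],0],[[-2.5,0,0.5],[0,0,0],0],[[0,0,0],[0,0,0],0],[[0,0,0],[0,0,0],0]]'
python3 -c "
from h import *
go(.4384,-.1196,.108,-.195)"
```

```text
clock: 6.67
ee_pos: [0.434, -0.0995, 0.1233]
tool_rot: [-1.291, -1.074, 1.054]
ft_force: [-0.4, 1.5, 0.1]
gripper_width: 0.0004
t 6.67 pos [ 0.434  -0.0995  0.1233] tool x [0.193 0.981 0.012] y [ 0.007  0.011 -1.   ] F [-0.41  1.53  0.12] w 0.0004
shift cm [-1.91  1.51 -0.81]
turn [0.005 0.001 0.012]
```

Also level the small tilt that has crept in.

```bash
python3 -m pendant '[[[-1.8,0.7,-0.7],[0.005,0,0.012],0],[[0,0.5,0],[0,0,0],0],[[0,0,0],[0,0,0],0]]'
python3 -c "
from h import *
go(.4384,-.1196,.103,-.195)"
```

```text
clock: 6.92
ee_pos: [0.4381, -0.1166, 0.1101]
tool_rot: [-1.293, -1.066, 1.066]
ft_force: [0.3, 0.3, 0.2]
gripper_width: 0.0006
t 6.92 pos [ 0.4381 -0.1166  0.1101] tool x [0.192 0.981 0.001] y [-0.001  0.001 -1.   ] F [0.35 0.28 0.17] w 0.0006
shift cm [-0.29  0.71 -0.09]
turn [-0.001  0.002  0.001]
```

```bash
python3 -m pendant '[[[-0.3,0.4,0],[0,0,0],0],[[0,0.25,0],[0,0,0],0]]';python3 -m pendant '[[[0,0.15,0],[0,0,0],0]]';python3 -m pendant '[[[0,0.12,0],[0,0,0],0]]'
```

```text
clock: 7.08
ee_pos: [0.4381, -0.118, 0.103]
tool_rot: [-1.291, -1.067, 1.068]
ft_force: [-0.3, 0.6, -0.9]
gripper_width: 0.0005
clock: 7.17
ee_pos: [0.4381, -0.1173, 0.1011]
tool_rot: [-1.291, -1.067, 1.069]
ft_force: [0.6, -0.5, 0.5]
gripper_width: 0.0004
clock: 7.25
ee_pos: [0.4383, -0.1171, 0.0998]
tool_rot: [-1.291, -1.068, 1.069]
ft_force: [-1.1, -3.2, 5.0]
gripper_width: 0.0004
```

```bash
python3 -m pendant '[[[-0.06,0.09,0],[0,0,0],0]]'
```

```text
clock: 7.33
ee_pos: [0.4384, -0.1175, 0.0991]
tool_rot: [-1.29, -1.068, 1.07]
ft_force: [-3.0, 0.0, 6.8]
gripper_width: 0.0007
```

```bash
python3 -m pendant '[[[-0.03,0.02,-0.2],[0,0,0],0]]'
```

```text
clock: 7.42
ee_pos: [0.4396, -0.1177, 0.0989]
tool_rot: [-1.289, -1.068, 1.07]
ft_force: [-5.9, 1.1, 7.8]
gripper_width: 0.0003
```

```bash
python3 -m pendant '[[[0,0,-0.2],[0,0,0],0]]'
```

```text
clock: 7.5
ee_pos: [0.4409, -0.1178, 0.099]
tool_rot: [-1.287, -1.067, 1.071]
ft_force: [-6.2, -0.3, 7.6]
gripper_width: 0.0001
```

```bash
python3 -m pendant '[[[0,-0.03,-0.22],[0,0,0],0]]';python3 -m pendant '[[[0,-0.02,-0.22],[0,0,0],0]]'
```

```text
clock: 7.58
ee_pos: [0.4423, -0.1181, 0.0995]
tool_rot: [-1.286, -1.066, 1.071]
ft_force: [-4.9, -1.0, 7.9]
gripper_width: 0.0004
clock: 7.67
ee_pos: [0.4439, -0.1185, 0.0999]
tool_rot: [-1.284, -1.065, 1.072]
ft_force: [-4.3, -0.2, 7.0]
gripper_width: 0.0003
```

```bash
python3 -m pendant '[[[0,-0.02,-0.22],[0,0,0],0]]';python3 -m pendant '[[[0,0,-0.22],[0,0,0],0]]'
```

```text
clock: 7.75
ee_pos: [0.4456, -0.1189, 0.1004]
tool_rot: [-1.283, -1.064, 1.072]
ft_force: [-4.9, -1.0, 6.7]
gripper_width: 0.0005
clock: 7.83
ee_pos: [0.4474, -0.1193, 0.1008]
tool_rot: [-1.283, -1.064, 1.072]
ft_force: [-4.4, -0.2, 7.4]
gripper_width: 0.0003
```

```bash
python3 -m pendant '[[[0,0.03,-0.3],[0,0,0],0]]';python3 -m pendant '[[[0,0.03,-0.3],[0,0,0],0]]'
```

```text
clock: 7.92
ee_pos: [0.4501, -0.1198, 0.1008]
tool_rot: [-1.282, -1.064, 1.072]
ft_force: [-3.3, -1.4, 6.9]
gripper_width: 0.0004
clock: 8.0
ee_pos: [0.453, -0.1205, 0.1009]
tool_rot: [-1.282, -1.063, 1.072]
ft_force: [-3.0, -1.2, 7.3]
gripper_width: 0.0004
```

```bash
python3 -m pendant '[[[0,0.03,-0.3],[0,0,0],0]]';python3 -m pendant '[[[0,0.03,-0.3],[0,0,0],0]]'
```

```text
clock: 8.08
ee_pos: [0.4559, -0.1211, 0.1011]
tool_rot: [-1.281, -1.063, 1.072]
ft_force: [-3.2, -1.7, 7.5]
gripper_width: 0.0004
clock: 8.17
ee_pos: [0.4588, -0.1218, 0.1011]
tool_rot: [-1.281, -1.063, 1.072]
ft_force: [-3.2, -1.8, 6.4]
gripper_width: 0.0004
```

```bash
python3 -m pendant '[[[0,0.04,-0.3],[0,0,0],0]]';python3 -m pendant '[[[0,0.04,-0.3],[0,0,0],0]]'
```

```text
clock: 8.25
ee_pos: [0.4616, -0.1223, 0.1011]
tool_rot: [-1.28, -1.063, 1.072]
ft_force: [-3.5, -0.7, 7.6]
gripper_width: 0.0003
clock: 8.33
ee_pos: [0.4645, -0.123, 0.101]
tool_rot: [-1.28, -1.063, 1.072]
ft_force: [-3.4, -1.3, 6.8]
gripper_width: 0.0005
```

```bash
python3 -m pendant '[[[0,0.05,-0.3],[0,0,0],0]]';python3 -m pendant '[[[0,0.06,-0.3],[0,0,0],0]]'
```

```text
clock: 8.42
ee_pos: [0.4674, -0.1236, 0.1008]
tool_rot: [-1.28, -1.063, 1.072]
ft_force: [-3.3, 0.2, 7.1]
gripper_width: 0.0005
clock: 8.5
ee_pos: [0.4703, -0.1242, 0.1006]
tool_rot: [-1.279, -1.062, 1.072]
ft_force: [-2.8, -1.7, 6.7]
gripper_width: 0.0005
```

```bash
python3 -m pendant '[[[0,0.08,-0.3],[0,0,0],0]]';python3 -m pendant '[[[0,0.09,-0.3],[0,0,0],0]]'
```

```text
clock: 8.58
ee_pos: [0.4734, -0.1248, 0.1003]
tool_rot: [-1.279, -1.063, 1.072]
ft_force: [-3.4, -0.6, 7.0]
gripper_width: 0.0002
clock: 8.67
ee_pos: [0.4766, -0.1255, 0.0998]
tool_rot: [-1.279, -1.063, 1.072]
ft_force: [-2.1, -1.1, 5.8]
gripper_width: 0.0004
```

```bash
python3 -m pendant '[[[0,0.1,-0.3],[0,0,0],0]]';python3 -m pendant '[[[0,0.12,-0.3],[0,0,0],0]]'
```

```text
clock: 8.75
ee_pos: [0.4798, -0.126, 0.0992]
tool_rot: [-1.279, -1.063, 1.072]
ft_force: [-0.8, 0.3, 5.6]
gripper_width: 0.0003
clock: 8.83
ee_pos: [0.4831, -0.1264, 0.0983]
tool_rot: [-1.279, -1.064, 1.072]
ft_force: [-0.9, 0.1, 3.0]
gripper_width: 0.0003
```

```bash
python3 -m pendant '[[[0,0.14,-0.3],[0,0,0],0]]';python3 -m pendant '[[[0,0.15,-0.3],[0,0,0],0]]'
```

```text
clock: 8.92
ee_pos: [0.4864, -0.1268, 0.0971]
tool_rot: [-1.279, -1.065, 1.071]
ft_force: [0.0, -0.8, 2.2]
gripper_width: 0.0004
clock: 9.0
ee_pos: [0.4898, -0.1271, 0.0955]
tool_rot: [-1.279, -1.065, 1.071]
ft_force: [-0.7, -0.3, 1.1]
gripper_width: 0.0005
```

```bash
python3 -m pendant '[[[0,-1.5,-0.5],[0,0,0],2],[[0,-2.5,0],[0,0,0],4.5],[[0,-2.5,0.6],[0,0,0],5.5],[[0,-1,0.6],[0,0,0],5.5],[[0,0,0],[0,0,0],5.5]]'
python3 - <<'E'
from h import *
cv2.imwrite('pics/top2.png',camera('top')[:,:,::-1]);p=camera_params('wrist');cv2.imwrite('pics/w2.png',camera('wrist')[:,:,::-1])
sc=camera('scene')[:,:,::-1];cv2.imwrite('pics/scene2.png',cv2.resize(sc[100:280,190:400],None,fx=3.3,fy=3.3,interpolation=cv2.INTER_CUBIC))
im=cv2.imread('pics/top2.png');cv2.imwrite('pics/crop3.png',cv2.resize(im[150:260,140:430],None,fx=2.7,fy=2.7,interpolation=cv2.INTER_CUBIC))
go(.458,-.1236,.15,-.2)
import pickle;pickle.dump(p,open('p2.pkl','wb'))
E
```

```text
clock: 9.42
ee_pos: [0.483, -0.1252, 0.1701]
tool_rot: [-1.276, -1.062, 1.075]
ft_force: [0.2, -0.3, -0.7]
gripper_width: 0.0256
t 9.57 pos [ 0.4824 -0.125   0.1677] tool x [0.185 0.983 0.003] y [-0.019  0.006 -1.   ] F [0.21 1.25 0.87] w 0.0377
shift cm [-0.32  1.82  2.39]
turn [-0.02   0.014  0.003]
```

View pics/scene2.png

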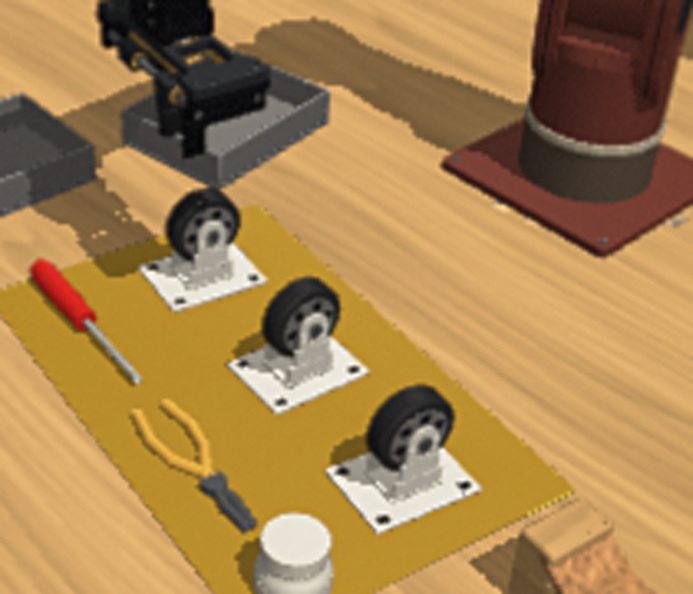

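View pics/crop3.png

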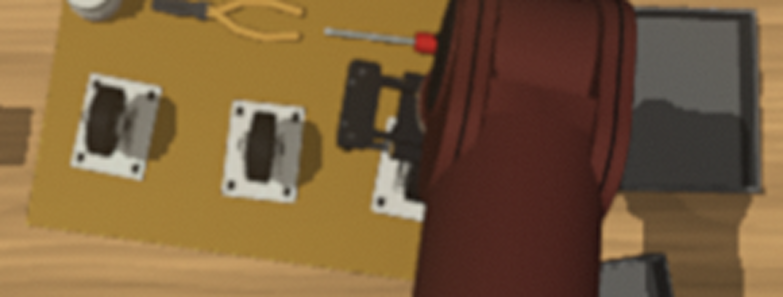

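View pics/w2.png

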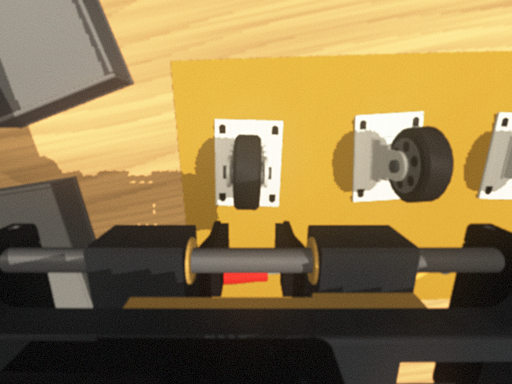

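Run:
```python
from h import *
import pickle
p=pickle.load(open('p2.pkl','rb'))
im=cv2.imread('pics/w2.png');hsv=cv2.cvtColor(im,cv2.COLOR_BGR2HSV)
q=np.zeros(im.shape[:2],np.uint8);q[105:218,205:292]=cv2.inRange(hsv,(0,0,120),(180,70,255))[105:218,205:292]
P=np.array([onz('w',v,.007,p)[:2] for v in cv2.findNonZero(q)[:,0,:].astype(float)],np.float32)
r=cv2.minAreaRect(P);print('plate',r,cv2.boxPoints(r).round(4).tolist())
q[:]=0;q[130:210,228:266]=(im[130:210,228:266].max(2)<55)*255
n,l,S,C=cv2.connectedComponentsWithStats(q);i=1+S[1:,4].argmax()
t=np.argwhere(l==i);print(S[i]);
for row in range(S[i][1],S[i][1]+S[i][3],8):
    c=t[t[:,0]==row][:,1];print(row,c.min(),c.max(),onz('w',(c.mean(),row),.1,p).round(4))
im=cv2.imread('pics/top2.png');hsv=cv2.cvtColor(im,cv2.COLOR_BGR2HSV)
w=cv2.inRange(hsv,(0,0,150),(180,60,255))
for (x0,y0,x1,y1) in [(160,170,206,222),(216,180,258,230)]:
    q=np.zeros_like(w);q[y0:y1,x0:x1]=w[y0:y1,x0:x1]
    r=cv2.minAreaRect(cv2.findNonZero(q));print(onz('top',r[0],.007).round(4))
```

```text
plate ((0.45848605036735535, -0.12321065366268158), (0.07970178127288818, 0.10494962334632874), 77.81795501708984) [[0.39879998564720154, -0.15109999477863312], [0.5013999938964844, -0.17319999635219574], [0.5181999802589417, -0.09529999643564224], [0.4156000018119812, -0.07320000231266022]]
[235 201   4   5   7]
201 235 235 [ 0.4768 -0.1376  0.1   ]
[0.5117 0.2046 0.007 ]
[0.4824 0.0425 0.007 ]
```

```bash
python3 -m pendant '[[[-0.15,0.5,2.4],[-0.02,0.02,0.003],5.5],[[0,1.5,0],[0,0,0],5.5],[[0,1,0],[0,0,0],5.5],[[0,0,0],[0,0,0],5.5]]' 30
python3 -c "
from h import *
go(.4585,-.1232,.085,-.213)"
```

```text
clock: 9.9
ee_pos: [0.4563, -0.1212, 0.133]
tool_rot: [-1.298, -1.053, 1.059]
ft_force: [-1.5, -0.1, -0.5]
gripper_width: 0.054
t 9.9 pos [ 0.4563 -0.1212  0.133 ] tool x [ 0.205  0.979 -0.001] y [-0.003 -0.001 -1.   ] F [-1.5  -0.15 -0.53] w 0.054
shift cm [-0.14  4.8  -0.27]
turn [-0.003  0.007 -0.001]
```

```bash
python3 -m pendant '[[[-0.14,1.5,-0.25],[0,0.007,0],5.5],[[0,1.5,0],[0,0,0],5.5],[[0,0.8,0],[0,0,0],5.5],[[0,0,0],[0,0,0],5.5]]' 30
python3 -c "
from h import *
go(.4585,-.1232,.085,-.213)"
```

```text
clock: 10.23
ee_pos: [0.4583, -0.1234, 0.0915]
tool_rot: [-1.299, -1.044, 1.057]
ft_force: [-0.6, 0.1, -0.8]
gripper_width: 0.055
t 10.23 pos [ 0.4583 -0.1234  0.0915] tool x [ 0.211  0.977 -0.004] y [-0.008 -0.002 -1.   ] F [-0.56  0.09 -0.84] w 0.055
shift cm [ 0.03  0.65 -0.02]
turn [-0.008 -0.    -0.004]
```

```bash
python3 -m pendant '[[[0,0.55,0],[-0.008,0,-0.004],5.5],[[0,0,0],[0,0,0],5.5]]' 30
python3 -c "
from h import *
go(.4585,-.1232,.085,-.213)"
```

```text
clock: 10.4
ee_pos: [0.4584, -0.1237, 0.0854]
tool_rot: [-1.303, -1.05, 1.052]
ft_force: [-0.6, 0.1, 0.0]
gripper_width: 0.0551
t 10.4 pos [ 0.4584 -0.1237  0.0854] tool x [ 0.211  0.977 -0.001] y [-0.001 -0.001 -1.   ] F [-0.64  0.11  0.02] w 0.0551
shift cm [ 0.06  0.04 -0.  ]
turn [-0.    -0.    -0.001]
```

Close on the wheel.

```bash
python3 -m pendant '[[[0.05,0.05,0],[0,0,0],4],[[0,0,0],[0,0,0],3.2],[[0,0,0],[0,0,0],2.2],[[0,0,0],[0,0,0],2.2],[[0,0,0],[0,0,0],1.8],[[0,0,0],[0,0,0],1.8],[[0,0,0],[0,0,0],1.8]]' 30
```

```text
clock: 10.98
ee_pos: [0.4598, -0.1242, 0.0872]
tool_rot: [-1.305, -1.052, 1.05]
ft_force: [-0.8, -0.8, -0.1]
gripper_width: 0.0247
```

```bash
python3 -m pendant '[[[0,-0.3,0],[0,0,0],1.8],[[0,-0.6,0],[0,0,0],1.8],[[0,-1,0],[0,0,0],1.8],[[0,-1.5,0],[0,0,0],1.8],[[0,-1.5,0],[0,0,0],1.8],[[0,-1.5,0],[0,0,0],1.8],[[0,0,0],[0,0,0],1.8]]' 35
python3 - <<'E'
from h import *
go(.529,-.415,.17,-.05)
sc=camera('scene')[:,:,::-1];cv2.imwrite('pics/scene3.png',cv2.resize(sc[80:260,120:330],None,fx=3.3,fy=3.3,interpolation=cv2.INTER_CUBIC))
E
```

```text
clock: 11.57
ee_pos: [0.4566, -0.1231, 0.1543]
tool_rot: [-1.301, -1.047, 1.053]
ft_force: [1.2, 0.2, -4.5]
gripper_width: 0.0247
t 11.57 pos [ 0.4566 -0.1231  0.1543] tool x [ 0.212  0.977 -0.001] y [-0.004 -0.001 -1.   ] F [ 1.16  0.2  -4.55] w 0.0247
shift cm [-26.99  -1.59 -13.27]
turn [-0.004 -0.164 -0.001]
```

View pics/scene3.png

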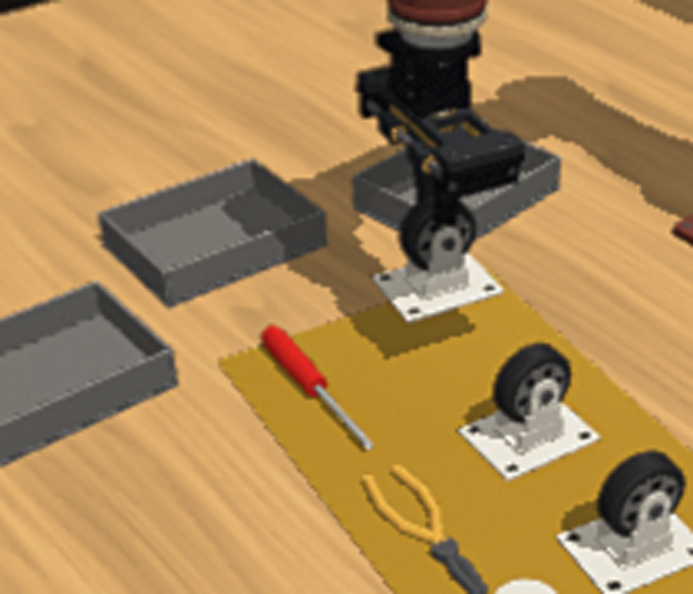

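Run:
```python
from h import *
im=cv2.imread('pics/top0.png')
cv2.imwrite('pics/trays.png',cv2.resize(im[55:335,310:440],None,fx=2.1,fy=2.1,interpolation=cv2.INTER_CUBIC))
c=(.529,-.415)
for z in(.0,.045):print(z,[proj('top',np.array([c[0]+a,c[1]+b,z])).round(1).tolist() for a,b in((.1,.075),(.1,-.075),(-.1,-.075),(-.1,.075))])
print([proj('scene',np.array([c[0]+a,c[1]+b,.045])).round(1).tolist() for a,b in((.1,.075),(.1,-.075),(-.1,-.075),(-.1,.075))])
sc=cv2.imread('pics/scene0.png')
for a,b in((.1,.075),(.1,-.075),(-.1,-.075),(-.1,.075)): cv2.circle(sc,tuple(int(v) for v in proj('scene',np.array([c[0]+a,c[1]+b,.045]))),1,(0,0,255),-1)
cv2.imwrite('pics/trays2.png',cv2.resize(sc[100:230,80:300],None,fx=3.3,fy=3.3,interpolation=cv2.INTER_CUBIC))
```

```text
0.0 [[362.6, 156.1], [411.3, 155.6], [414.9, 221.2], [365.4, 221.9]]
0.045 [[367.2, 153.0], [417.9, 152.5], [421.8, 220.7], [370.2, 221.5]]
[[170.6, 162.9], [148.8, 144.7], [195.6, 127.3], [218.7, 143.3]]
```

View pics/trays.png

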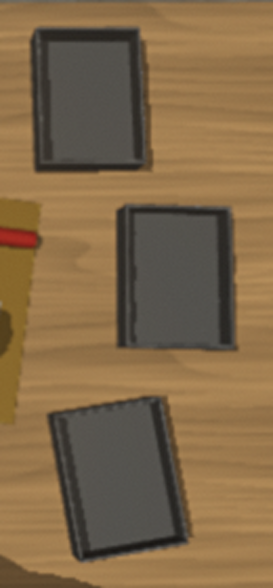

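View pics/trays2.png

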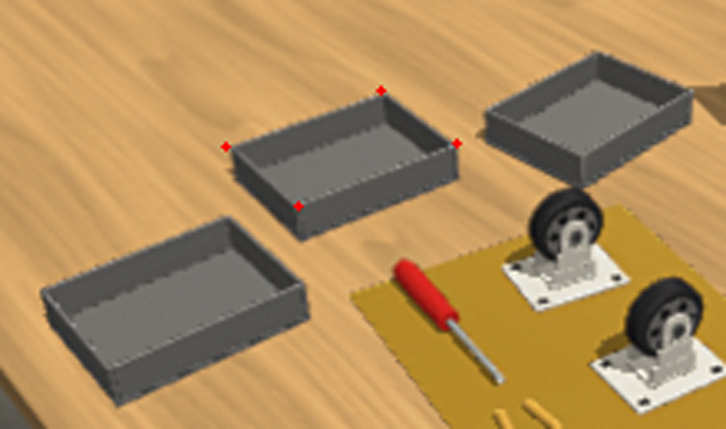

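```bash
python3 -m pendant '[[[0,-0.8,0],[0,-0.1,0],1.8],[[-0.8,-0.7,-0.3],[0,-0.1,0],1.8],[[-1.6,0,-0.5],[0,-0.01,0],1.8],[[-2.4,0,-0.6],[0,0,0],1.8],[[-2.6,0,-0.7],[0,0,0],1.8],[[-2.6,0,-0.7],[0,0,0],1.8],[[-2.6,0,-0.7],[0,0,0],1.8],[[-2.6,0,-0.7],[0,0,0],1.8],[[-2.6,0,-0.7],[0,0,0],1.8],[[-2.6,0,-0.7],[0,0,0],1.8]]'
python3 -c "
from h import *
go(.529,-.415,.15,0)"
```

```text
clock: 12.45
ee_pos: [0.512, -0.3238, 0.1581]
tool_rot: [-1.182, -1.219, 1.227]
ft_force: [1.1, -0.4, -4.1]
gripper_width: 0.0249
t 12.45 pos [ 0.512  -0.3238  0.1581] tool x [-0.023  1.     0.008] y [-0.015  0.008 -1.   ] F [ 1.12 -0.44 -4.06] w 0.0249
shift cm [-9.16  0.71 -1.5 ]
turn [-0.014  0.023  0.008]
```

```bash
python3 -m pendant '[[[-2.4,-0.3,-0.4],[-0.014,0.023,0.008],1.8],[[-2.2,0,-0.4],[0,0,0],1.8],[[-1.8,0,-0.4],[0,0,0],1.8],[[-1.2,0,-0.2],[0,0,0],1.8],[[-0.5,0,0],[0,0,0],1.8],[[0,0,0],[0,0,0],1.8],[[0,0,0],[0,0,0],1.8]]'
python3 -c "
from h import *
go(.529,-.415,.092,0)"
```

```text
clock: 13.03
ee_pos: [0.5233, -0.4119, 0.1501]
tool_rot: [-1.201, -1.196, 1.211]
ft_force: [0.0, 0.8, -6.0]
gripper_width: 0.0246
t 13.03 pos [ 0.5233 -0.4119  0.1501] tool x [0.005 1.    0.001] y [-0.013  0.001 -1.   ] F [ 0.04  0.75 -5.95] w 0.0246
shift cm [-0.31  5.8  -0.65]
turn [-0.013 -0.005  0.001]
```

```bash
python3 -m pendant '[[[-0.3,1.2,-0.6],[-0.013,0,0],1.8],[[0,1.5,0],[0,0,0],1.8],[[0,1.4,0],[0,0,0],1.8],[[0,0.7,0],[0,0,0],1.8],[[0,0,0],[0,0,0],1.8]]'
python3 - <<'E'
from h import *
go(.529,-.415,.0892,0)
cv2.imwrite('pics/s4.png',cv2.resize(camera('scene')[90:200,130:290,::-1],None,fx=4.5,fy=4.5,interpolation=cv2.INTER_CUBIC))
E
```

```text
clock: 13.45
ee_pos: [0.5307, -0.4083, 0.0996]
tool_rot: [-1.206, -1.212, 1.205]
ft_force: [0.9, 0.1, -5.0]
gripper_width: 0.0248
t 13.45 pos [ 0.5307 -0.4083  0.0996] tool x [-0.     1.     0.005] y [ 0.001  0.005 -1.   ] F [ 0.93  0.08 -5.02] w 0.0248
shift cm [-0.68  1.04  0.17]
turn [0.001 0.    0.005]
```

View pics/s4.png

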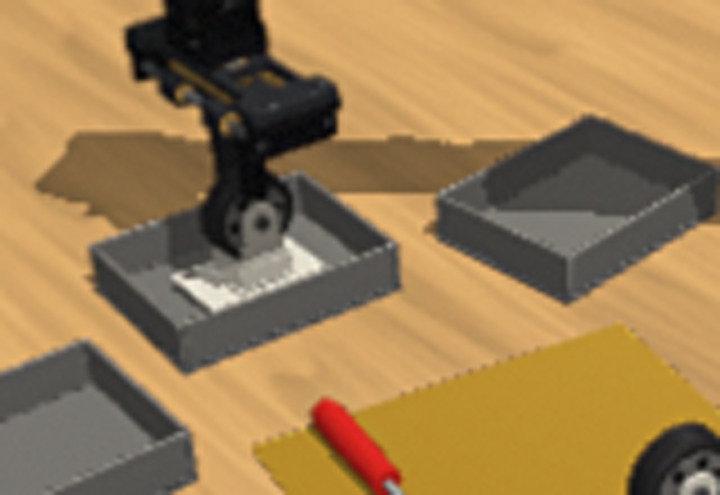

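The castor hangs just over the floor of the middle tray (crop 250,290), well inside its walls. Lowering gently.

```bash
python3 -m pendant '[[[-0.4,0.4,0],[0,0,0.005],1.8],[[0,0.25,0],[0,0,0],1.8]]'; python3 -m pendant '[[[0,0.15,0],[0,0,0],1.8]]'; python3 -m pendant '[[[0,0.12,0],[0,0,0],1.8]]'
```

```text
clock: 13.67
ee_pos: [0.532, -0.412, 0.0951]
tool_rot: [-1.211, -1.212, 1.21]
ft_force: [0.2, -0.4, -6.3]
gripper_width: 0.0248
clock: 13.75
ee_pos: [0.5324, -0.4121, 0.094]
tool_rot: [-1.212, -1.213, 1.21]
ft_force: [1.2, -0.1, -6.1]
gripper_width: 0.0249
clock: 13.83
ee_pos: [0.5326, -0.4122, 0.0931]
tool_rot: [-1.212, -1.213, 1.21]
ft_force: [0.4, -0.1, -5.5]
gripper_width: 0.0247
```

```bash
python3 -m pendant '[[[0,0.2,0],[0,0,0],1.8]]'; python3 -m pendant '[[[0,0.15,0],[0,0,0],1.8]]'; python3 -m pendant '[[[0,0.12,0],[0,0,0],1.8]]'
```

```text
clock: 13.92
ee_pos: [0.5328, -0.4125, 0.0915]
tool_rot: [-1.213, -1.213, 1.21]
ft_force: [0.0, 0.4, -5.5]
gripper_width: 0.0249
clock: 14.0
ee_pos: [0.5329, -0.4126, 0.0901]
tool_rot: [-1.214, -1.213, 1.21]
ft_force: [0.0, -0.8, -4.6]
gripper_width: 0.0246
clock: 14.08
ee_pos: [0.5328, -0.4132, 0.0893]
tool_rot: [-1.215, -1.213, 1.21]
ft_force: [-1.1, -1.7, 0.9]
gripper_width: 0.0245
```

```bash
python3 -m pendant '[[[0,0.12,0],[0,0,0],1.8]]'; python3 -m pendant '[[[0,0.1,0],[0,0,0],1.8]]'
```

```text
clock: 14.17
ee_pos: [0.5328, -0.4137, 0.0886]
tool_rot: [-1.216, -1.213, 1.21]
ft_force: [-1.7, 1.5, 1.8]
gripper_width: 0.025
clock: 14.25
ee_pos: [0.5329, -0.4137, 0.0882]
tool_rot: [-1.216, -1.213, 1.209]
ft_force: [-2.4, 3.7, 2.2]
gripper_width: 0.0247
```

Seated at the predicted height. Release and rise.

```bash
python3 -m pendant '[[[0,0,0],[0,0,0],3],[[0,0,0],[0,0,0],4],[[0,0,0],[0,0,0],5],[[0,0,0],[0,0,0],5],[[0,-0.5,0],[0,0,0],5],[[0,-1.5,0],[0,0,0],5],[[0,-2.5,0],[0,0,0],5],[[0,-3,0],[0,0,0],5],[[0,-3,0],[0,0,0],5],[[0,-3,0],[0,0,0],5]]'; python3 -m pendant '[[[0,-2,2],[0,0,0],5],[[0,0,3],[0,0,0],5],[[3,0,1],[0,0,0],5],[[0,0,0],[0,0,0],5],[[0,0,0],[0,0,0],5],[[0,0,0],[0,0,0],5]]'
python3 - <<'E'
from h import *
go(0.5,0,0)
cv2.imwrite('pics/s5.png',cv2.resize(camera('scene')[:,:,::-1],None,fx=1.5,fy=1.5,interpolation=cv2.INTER_CUBIC))
cv2.imwrite('pics/t5.png',cv2.resize(camera('top')[:,:,::-1],None,fx=1.5,fy=1.5,interpolation=cv2.INTER_CUBIC))
E
```

```text
clock: 15.08
ee_pos: [0.5305, -0.4118, 0.2277]
tool_rot: [-1.211, -1.21, 1.21]
ft_force: [0.4, -0.6, 0.1]
gripper_width: 0.0497
clock: 15.58
ee_pos: [0.4697, -0.3853, 0.2654]
tool_rot: [-1.232, -1.217, 1.207]
ft_force: [-0.4, 0.2, -0.3]
gripper_width: 0.0502
t 15.58 pos [ 0.4697 -0.3853  0.2654] tool x [ 0.002  1.    -0.011] y [ 0.019 -0.011 -1.   ] F [-0.41  0.15 -0.31] w 0.0502
shift cm [38.82 26.19 -2.47]
```

View pics/s5.png

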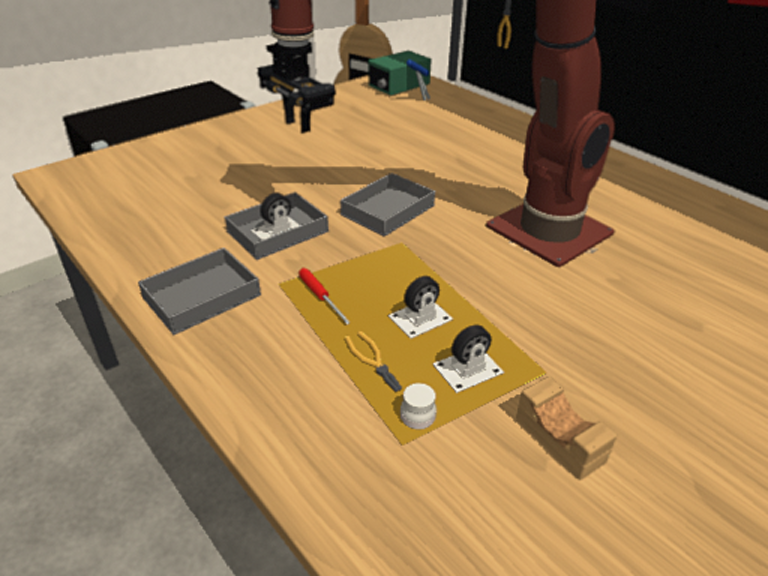

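View pics/t5.png

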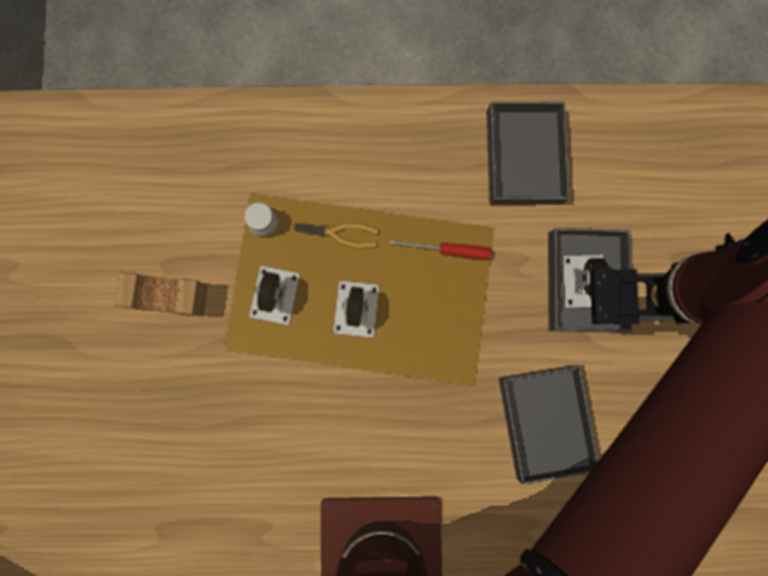

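```bash
python3 -c "
from station import close_job
print(close_job())"
```

```text
the job is handed in; nothing more can be done
None
```

I rolled all three wheels one way with a light fingertip; the right-hand castor drags, and it now stands on its plate in the grey tray farthest to the right. I handed the job in at about 15.7 s.

| Castor | Drag at the wheel top | Fingertip travel in contact | Highest press read |
|---|---|---|---|
| Left | about 0 N | about 40 mm | 6.6 N |
| Middle | about 0.5 N | about 44 mm | 7.4 N |
| Right | steady 3.3 N | about 42 mm | 7.9 N |

- **How far they turned:** an eighth of a turn is about 29 mm at the tread. I worked out the turn from how far the fingertip travelled and did not measure the wheels' rotation in the pictures.
- **Last checks:** the final pictures show the right castor upright in the middle tray, clear of its walls. The left and middle castors are still on the mat where they were, and the bystanders look untouched. The gripper was open and well clear.
- **What disagreed:** the sideways force on the right castor briefly read about 6 N at the start of its roll, above the 5 N sliding guide. Its plate measured within about 1 mm of its first position afterwards, so it had not slid. On the two good wheels the press eased to 1–4 N at the ends of the strokes, below the suggested 6–9 N.

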